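# Dispense one turned ball and lay it in the deep pot

### The arm

A 7-joint arm with a two-finger parallel gripper is mounted at the origin on the work surface. World frame = base frame: x ahead of the robot, y to its left, z up, the work surface at z = 0. Lengths are in m, angles in degrees, forces in N, time in s.
With the tool pointing down it reaches from about 0.425 to 0.875 m from the base axis. Payload 4.7 kg.
Tool frame: the origin (TCP) lies on the mounting face of the last link; the fingertips stand 182 mm ahead of it and the grasp point (between the pads) lies 164 mm ahead of it; z points along the fingers, x is the direction in which the jaws open and shut, and the axes are right-handed (so a half turn about z gives the same grasp; the last joint's range is limited). The gripper opens to 87 mm and grips with 3 to 60 N. Pads are 19 mm wide; open, the fingers measure 117 mm over their backs; the gripper's body (75 mm by 190 mm) begins 51 mm behind the grasp point.
Start: joints at [-63.535, 18.392, -4.016, 83.108, 1.295, 78.541, -3.26], TCP at [0.281, 0.586, 0.405] pointing down, gripper open.
Joint ranges: [-163.93, 163.93], [-17.29, 119.83], [-79.2, 71.16], [3.27, 140.29], [-89.18, 269.18], [5.43, 117.66], [-154.24, 154.24]. Speed limits (degrees/s): [147.25, 147.25, 180, 180, 180, 180, 180].

### API

Orientations are given as [roll, pitch, yaw] about the fixed x, y, z axes, in that order (R = Rz(yaw) Ry(pitch) Rx(roll)).
In Python, from cell import status, cams, env, outline_of, landmark_of gives the robot as it stands. The module is installed in compiled form; this text tells all that it offers.
- The arm moves only by the tool jog_arm, never from a script. Its argument "rows" is a list of rows, each a list of 7 numbers: the closure, from 0 (fully open) to 1 (shut), then the shift along the tool's x, y, z in m, then the turn, a rotation vector about the tool's x, y, z in degrees. A call has 1 to 12 rows; each row shifts and turns the commanded pose from where the row before left it, along the tool's axes as they then stand; what a row does not reach is not made up. A row lasts 1/12 s, in which the tool goes at most 41.7 mm and 7.16 degrees, less where a joint would pass 70% of its speed; a pose out of reach is approached as far as the arm can. A call with a gripper value outside its range is refused whole. The fingers move at their own pace and stop on an object; "grip_force" is the grip in N (left out, the last holds). Time passes only in rows, so rows that do not move let the fingers close. It gives the time, the measured TCP pose, the force and the opening at its end, in the units of the state.
- status.get_obs(): the state, without advancing time (a new reading comes with each control period).
- cams.read_camera(name): name is "scene" or "top" or "wrist"; returns (picture, depth): 384x512x3 uint8, red, green, blue; 384x512 float32, m along the optical axis (not along the pixel's ray), 0 where there is no reading.
- cams.camera_params(name): a dict with "vfov" (degrees; the focal length in pixels is half the picture's height over the tangent of half this angle, whatever the lens; pixels are square), "cx", "cy" (the principal point, pixels), "eye" and "attitude" of the camera in the world. Camera axes: x right, y up, looking along -z (the intrinsics and any distortion apply to the point x, -y, -z); pixel columns grow to the right and rows downward; lengths in m; the calibration is good to about 2 mm. The wrist camera is an equidistant fisheye: a pixel r from the principal point sees the ray r / f radians off the axis. A picture is of the moment at which its call begins: read the wrist's pose just before it. camera_params takes no time and is no camera call; for the wrist camera it gives the pose at the moment of the call.
- env.sign_off(): hands the job in, once; it reports no verdict.
Trained networks look in the newest picture that a camera, given by its name, has taken for a name from the list of things; names that differ only in an ending like _2 or _b are one class to them, and where a whole thing is asked for, a point or a joint stands for the part that bears it (a point fixed in the world has none). Each returns a list of dicts, best first, with "conf" (0 to 1); they miss things now and then, are a little off and sometimes report something else, mostly with a low value. They report only what shows in the picture. A call takes as long as a camera call. They do not tell look-alikes from the thing itself.
- outline_of(camera, name): "pixels" (384x512 bool, what is visible of it) and "box" ([left, top, right, bottom] in pixels, round what is visible of it).
- landmark_of(camera, name): "position" ([row, column] in pixels: a listed point, or the origin of a listed thing).
The state is a dict: "time_s": time; "qpos": joint angles; "joint_velocities": joint speeds; "effort": joint torques, N m; "tool_pos": TCP position; "tool_rot": TCP orientation; "force": force on the tool from outside, world axes, zero at the start; "wrist_torque": the same for the moment, N m; "grip_width": finger opening in m.
Only numpy, scipy, OpenCV 4.12 (cv2) and the standard library are available. Lean on these libraries where they do the work, as an engineer would, in place of code of your own. Each camera call takes 0.05 s, during which the arm holds its last target. There are 200 camera calls.

### The job

Carefully push the ball dispenser's sprung slide right home until it comes up against its stop, without forcing it, so that one wooden ball rolls out onto the wire chute, and let the slide spring back. Then pick up that ball and lower it gently all the way down into the deep white pot, letting go only once it rests on the bottom so that it does not drop. Only this one ball may come out; leave everything else where it stands.

Things in the scene. Friction and masses are not known exactly. Their poses are not given: they have to be found in the camera images.
- dispenser: fixed plywood ball dispenser: housing along its x from -35 to +84 mm, 66 mm wide, 153 mm tall, with a clear upright tube of balls on it (49 mm across, lid at 243 mm). Origin on the table under the tube's axis; x = the direction in which the slide is pushed, y = along the wire chute, z up. Each return of the slide loads the next ball from the tube
- chute_rest (a point): where a released ball comes to rest: its centre, 59 mm above the table, 37 mm along x and 127 mm along y from the dispenser's origin (axes as the dispenser's). The ball lies on two 6 mm wires along y, 30 mm apart, that slope down from the housing to a cross wire. Both x sides of the ball are free; thinner guard wires end 47 mm before it
- slide (a joint): sprung push slide, an aluminium bar out of the dispenser's back. In m: 0 = fully out, grows as it is pushed along the dispenser's +x. Spring about 4 N at the start, 10 N at the end. The ball drops only in the last 4 mm before a firm stop, which is hidden and set differently every time (stroke 31 to 47 mm): it is felt as a sharp rise of force. More than 35 N on the slide damages it
- push_face (a point): centre of the outer face of the slide's upright push plate (56 mm wide along y, 54 mm tall, 8 mm thick): the face to push. When the slide is out it lies 124 mm behind the dispenser's origin along -x and 125 mm above the table; moves with the slide; its x axis is the pushing direction
- ball_a: plain turned beech ball, 40 mm across, about 26 g, origin at its centre: the first one, in the slide's pocket at the start, so the one that comes out
- ball_b: beech ball like the first, the next one in the tube, origin at its centre; drops into the slide's pocket when the slide has returned
- ball_c: beech ball like the first, the upper one in the tube, origin at its centre
- pot: fixed white round stoneware pot, open at the top, 140 mm across, 130 mm across inside, rim 120 mm above the table; origin under its centre on the table. A flat cork disc inside is the floor; how deep it lies differs every time: its top is 30 to 68 mm below the rim, so feel for it. The ball bruises when it drops in (over about 8 mm) or is pressed down with over 30 N
- tin: closed round steel paint tin with a paper band, 124 mm across, 124 mm tall, lid flush: not the pot; a loose bystander
- spray: spray can, 56 mm across, 190 mm tall; a loose bystander
- glue: small glue bottle, 40 mm across, 130 mm tall; a loose bystander
- sander: cork sanding block, 70 x 50 x 35 mm; a loose bystander
- driver: screwdriver lying on the table, about 200 mm long; a loose bystander
- offcut: wooden offcut, 160 x 90 x 22 mm; a loose bystander
- jar: small closed amber glass jar, 66 mm across, 80 mm tall; a loose bystander
Things that resemble listed ones, but are neither listed nor needed, are in the scene too. Leave any orange, red or turquoise look-alike of the pot alone.

How it is judged:
By the outcome, as a careful person would: the job done as asked, in the order asked, and still so for the second after the job is handed in, with the robot touching nothing.
It also fails if it takes over 64 s, if anything falls off the work surface, if the arm or the gripper's body presses on something with over 40 N, if the wrist force passes 120 N, or if a joint passes its speed limit or range.

## Working session

There is one attempt and no reset: what is moved stays moved. The work goes in short steps, Python scripts to look and compute and a tool call to move; the robot and the scene stay as the last step left them, time stands still between calls to the robot, and variables do not carry over. Pictures are saved under pics/ and viewed, about 8 in all and at most 12, crops included, and the job is handed in when it is done.

Besides the shell and the picture viewer there is one more tool, called after ">>>" by a JSON object that holds its "method" and its "body", one argument or row to a line. jog_arm: Moves the arm, as the interface text tells. Its arguments: {"type":"object","properties":{"rows":{"type":"array"},"grip_force":{"type":"number"}},"required":["rows"]}

```bash
mkdir -p pics; ls
cat > h.py <<'E'
import numpy as np, cv2
from scipy.spatial.transform import Rotation as R
from cell import status, cams, env, outline_of, landmark_of
def Rm(a):
    a=np.array(a,float)
    return a if a.shape==(3,3) else R.from_euler('xyz',a,degrees=True).as_matrix()
def ray(cam,r,c,p=None):
    p=p or cams.camera_params(cam)
    f=192/np.tan(np.radians(p['vfov'])/2); u=(c-p['cx']);v=(r-p['cy'])
    if cam=='wrist':
        rr=np.hypot(u,v)+1e-9; t=rr/f; d=np.array([np.sin(t)*u/rr,-np.sin(t)*v/rr,-np.cos(t)])
    else: d=np.array([u/f,-v/f,-1.]);
    return np.array(p['eye']),Rm(p['attitude'])@d
def at_z(cam,r,c,z,p=None):
    o,d=ray(cam,r,c,p); return o+d*(z-o[2])/d[2]
def at_depth(cam,r,c,dep,p=None):
    p=p or cams.camera_params(cam); o,d=ray(cam,r,c,p); ax=Rm(p['attitude'])@[0,0,-1.]
    return o+d*dep/(d@ax)
def meet(rays):
    A=0;b=0
    for o,d in rays:
        d=d/np.linalg.norm(d);P=np.eye(3)-np.outer(d,d);A=A+P;b=b+P@o
    return np.linalg.solve(A,b)
E
python3 - <<'E'
from h import *
for c in ['scene','top','wrist']:
    print(c,cams.camera_params(c))
    im,d=cams.read_camera(c); np.savez(f'{c}0.npz',im=im,d=d)
    cv2.imwrite(f'pics/{c}0.png',cv2.cvtColor(im,cv2.COLOR_RGB2BGR))
    if c!='wrist':
      for n in ['dispenser','push_face','chute_rest','pot','tin']:
        for l in landmark_of(c,n)[:3]: print(c,n,np.round(l['position'],1),round(l['conf'],2))
a=[cv2.imread(f'pics/{c}0.png') for c in ['scene','top']]
cv2.imwrite('pics/a.png',np.vstack(a)[:, :])
print(status.get_obs())
E
```

```text
pics
scene {'vfov': 48.202308105419135, 'cx': 261.5441649411659, 'cy': 188.8392069793793, 'eye': array([ 0.47159579, -0.64227145,  1.19465336]), 'attitude': array([34.34641605,  0.44768941, -5.88116059])}
scene dispenser [223.  284.8] 0.64
scene push_face [212.4 247.2] 0.94
scene chute_rest [180.4 284.2] 0.71
scene pot [275.3 206.2] 0.88
scene pot [115.6 201. ] 0.86
scene pot [150.1 241.5] 0.85
scene tin [322.2 245.9] 0.77
top {'vfov': 43.25131385615024, 'cx': 245.61525733579276, 'cy': 190.8439117542519, 'eye': array([0.35958544, 0.080157  , 1.8753015 ]), 'attitude': array([  4.69546228,  -0.44514192, -88.64046267])}
top dispenser [166.6 258.5] 0.82
top push_face [198.5 264. ] 0.58
top chute_rest [159.5 224.7] 0.91
top pot [230.3 122.8] 0.95
top pot [237.  295.2] 0.8
top pot [195.  173.7] 0.65
top tin [207.5 333.9] 0.92
wrist {'vfov': 65.70646984690485, 'cx': 252.01252958995593, 'cy': 189.73850820503262, 'eye': array([0.2063844 , 0.62128185, 0.38464119]), 'attitude': array([-1.73428012e+01, -1.65650491e-02,  6.42890507e+01])}
{'time_s': 0.65, 'qpos': array([-63.53545529,  18.39083404,  -4.01583067,  83.10662359,
         1.29380982,  78.54159023,  -3.26125701]), 'joint_velocities': array([-0.0493728 ,  0.02252   , -0.00758611, -0.0264219 ,  0.08263875,
        0.02703368,  0.01905421]), 'effort': array([-1.28210991e-04, -4.90879261e+01, -4.03113300e-01, -3.12665999e+01,
       -6.37787045e-02,  3.34023556e-02,  1.34731198e-05]), 'tool_pos': array([0.28145519, 0.58590897, 0.40480698]), 'tool_rot': array([ 1.79998344e+02, -6.01688719e-03,  6.43424820e+01]), 'force': array([0.04970494, 0.37986109, 0.50036155]), 'wrist_torque': array([ 0.04860196, -0.04412363, -0.02566182]), 'grip_width': 0.08663339843637156}
```

Run:
```python
import cv2,numpy as np
a=cv2.imread('pics/scene0.png');b=cv2.imread('pics/top0.png')
cv2.imwrite('pics/s1.png',cv2.resize(a,(800,600),interpolation=cv2.INTER_CUBIC))
cv2.imwrite('pics/t1.png',cv2.resize(b,(800,600),interpolation=cv2.INTER_CUBIC))
```

```text
(no output)
```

View pics/s1.png

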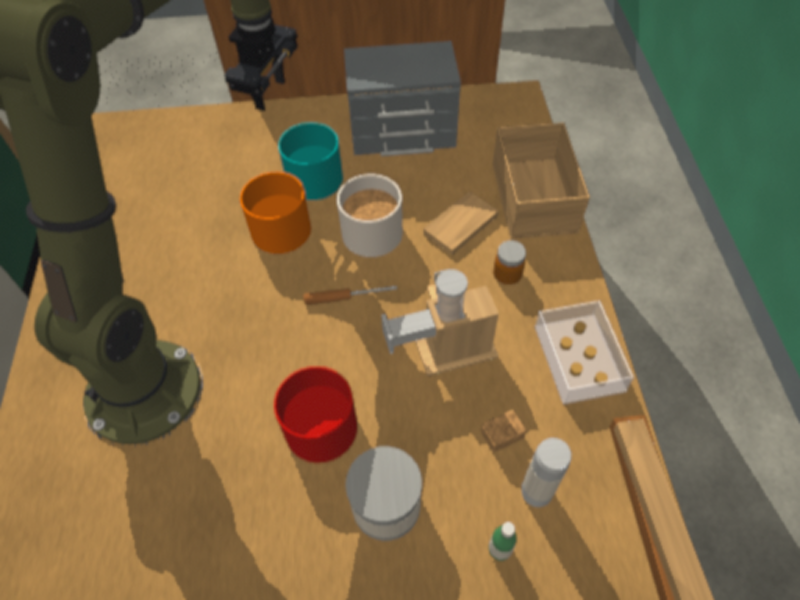

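View pics/t1.png

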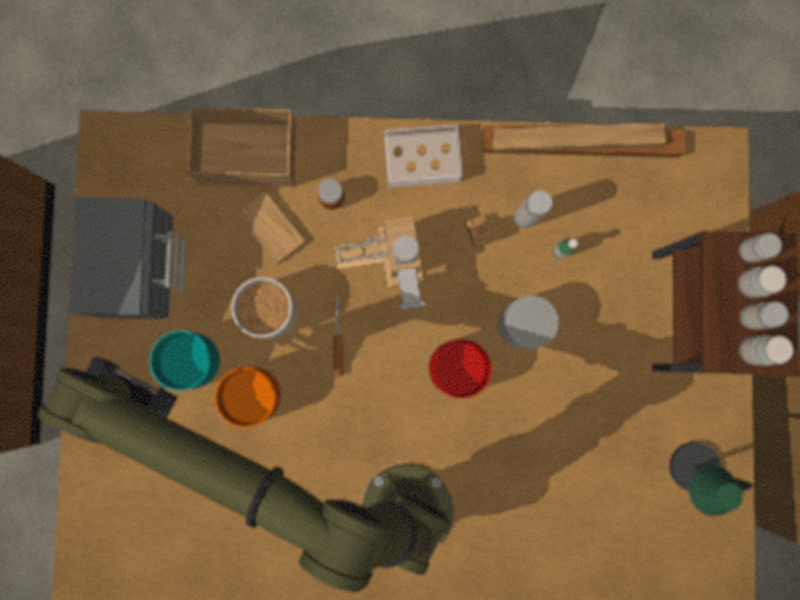

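The scene view shows the white pot at about (371,215), the dispenser tube lid at (450,283) and the push plate at (395,330). In the top view the pot is at (262,305), the lid at (405,248), the plate at (410,300) and the chute runs left to (340,252). Next I measure them.

Run:
```python
from h import *
L={}
for c in ['scene','top']:
    cams.read_camera(c)
    for n in ['dispenser','push_face','chute_rest','pot']:
        L[c,n]=landmark_of(c,n)
        for l in L[c,n][:5]: print(c,n,np.round(l['position'],1),round(l['conf'],2))
for n in ['dispenser','push_face','chute_rest']:
    rs=[ray(c,*L[c,n][0]['position']) for c in ['scene','top']]
    X=meet(rs); print(n,X.round(4),[np.round(np.linalg.norm(np.cross(X-o,d/np.linalg.norm(d))),4) for o,d in rs])
    z={'dispenser':0,'push_face':.125,'chute_rest':.059}[n]
    print('  atz',[at_z(c,*L[c,n][0]['position'],z).round(4) for c in ['scene','top']])
# point clouds
P=[]
for c in ['scene','top']:
    f=np.load(f'{c}0.npz'); im,d=f['im'],f['d']; p=cams.camera_params(c)
    fl=192/np.tan(np.radians(p['vfov'])/2)
    rr,cc=np.mgrid[:384,:512]; D=np.stack([(cc-p['cx'])/fl,-(rr-p['cy'])/fl,-np.ones_like(d)],-1)*d[...,None]
    X=np.array(p['eye'])+D.reshape(-1,3)@Rm(p['attitude']).T
    X=X[d.ravel()>0]; np.save(f'{c}_pc.npy',X)
    def circ(x,y):
        A=np.c_[2*x,2*y,np.ones_like(x)];s=np.linalg.lstsq(A,x*x+y*y,rcond=None)[0];return s[0],s[1],np.sqrt(s[2]+s[0]**2+s[1]**2)
    m=(abs(X[:,2]-.12)<.006)&(np.hypot(X[:,0]-.47,X[:,1]-.37)<.11)
    for _ in range(3):
        x,y,r=circ(X[m,0],X[m,1]); m&=abs(np.hypot(X[:,0]-x,X[:,1]-y)-r)<.008
    print(c,'pot rim',x,y,r,m.sum(),X[m,2].mean())
    g=np.hypot(X[:,0]-x,X[:,1]-y)<.045
    print('  floor z',np.percentile(X[g,2],[5,25,50,75,95]).round(4))
    t=(X[:,2]>.225)&(X[:,2]<.26)&(np.hypot(X[:,0]-.60,X[:,1]-.08)<.12)
    print('lid',t.sum(),X[t].mean(0).round(4) if t.any() else '', X[t].min(0).round(3),X[t].max(0).round(3))
    h=(abs(X[:,2]-.153)<.006)&(np.hypot(X[:,0]-.60,X[:,1]-.08)<.15)
    if h.sum()>5:
        q=cv2.minAreaRect((X[h,:2]*1000).astype(np.float32)); print('housing top',h.sum(),q)
```

```text
scene dispenser [221.3 284.6] 0.98
scene push_face [215.3 245.1] 0.66
scene chute_rest [183.5 285.3] 0.87
scene pot [117.2 200.6] 0.94
scene pot [273.3 205.2] 0.9
scene pot [145.9 177.9] 0.82
scene pot [150.7 238.8] 0.7
top dispenser [166.9 256.2] 0.67
top push_face [194.7 265.5] 0.82
top pot [236.9 292.2] 0.95
top pot [250.5 162. ] 0.86
top pot [193.9 173.2] 0.66
top pot [227.5 123.2] 0.62
dispenser [0.606  0.0305 0.0125] [np.float64(0.0009), np.float64(0.0009)]
  atz [array([0.6065, 0.0375, 0.    ]), array([0.6086, 0.0302, 0.    ])]
push_face [ 0.4862 -0.0028  0.1282] [np.float64(0.005), np.float64(0.005)]
  atz [array([ 0.4813, -0.0015,  0.125 ]), array([ 0.4914, -0.0024,  0.125 ])]Traceback (most recent call last):
  File "<stdin>", line 9, in <module>
IndexError: list index out of range
```

Run:
```python
from h import *
for c,(r,q) in {'scene':(181,284.7),'top':(159.5,224.7)}.items(): print('chute',at_z(c,r,q,.059).round(4))
def circ(x,y):
    A=np.c_[2*x,2*y,np.ones_like(x)];s=np.linalg.lstsq(A,x*x+y*y,rcond=None)[0];return s[0],s[1],np.sqrt(s[2]+s[0]**2+s[1]**2)
for c in ['scene','top']:
    f=np.load(f'{c}0.npz'); im,d=f['im'],f['d']; p=cams.camera_params(c)
    fl=192/np.tan(np.radians(p['vfov'])/2)
    rr,cc=np.mgrid[:384,:512]; D=np.stack([(cc-p['cx'])/fl,-(rr-p['cy'])/fl,-np.ones_like(d)],-1)*d[...,None]
    X=np.array(p['eye'])+D.reshape(-1,3)@Rm(p['attitude']).T
    X=X[d.ravel()>0]; np.save(f'{c}_pc.npy',X)
    pr=[150,239.] if c=='scene' else [194,173.5]
    o=at_z(c,*pr,0); print(c,'pot ray z0',o.round(3), at_z(c,*pr,.12).round(3))
    m=(abs(X[:,2]-.12)<.006)&(np.hypot(X[:,0]-o[0],X[:,1]-o[1])<.1)
    for _ in range(3):
        if m.sum()<5: break
        x,y,r=circ(X[m,0],X[m,1]); m&=abs(np.hypot(X[:,0]-x,X[:,1]-y)-r)<.008
    print(c,'pot rim',x,y,r,m.sum(),X[m,2].mean())
    g=np.hypot(X[:,0]-x,X[:,1]-y)<.045
    print('  floor z',np.percentile(X[g,2],[5,25,50,75,95]).round(4))
    t=(X[:,2]>.23)&(X[:,2]<.26)&(np.hypot(X[:,0]-.60,X[:,1]-.03)<.12)
    if t.any(): print('lid',t.sum(),X[t].mean(0).round(4), X[t].min(0).round(3),X[t].max(0).round(3))
    for z in (.153,.125):
      h=(abs(X[:,2]-z)<.006)&(np.hypot(X[:,0]-.60,X[:,1]-.03)<.16)
      if h.sum()>5:
        q=cv2.minAreaRect((X[h,:2]*1000).astype(np.float32)); print('z',z,h.sum(),q)
    h=(abs(X[:,2]-.14)<.014)&(np.hypot(X[:,0]-.48,X[:,1]-.0)<.05); print('plate',X[h].round(3)[:40].tolist())
```

```text
chute [0.6201 0.1532 0.059 ]
chute [0.626  0.1515 0.059 ]
scene pot ray z0 [0.483 0.348 0.   ] [0.482 0.248 0.12 ]
scene pot rim 0.47895633307645435 0.3516890752934976 0.06731477028734097 234 0.11992319260429037
  floor z [0.078  0.0805 0.0821 0.0835 0.0857]
lid 289 [0.6067 0.0234 0.2437] [ 0.581 -0.003  0.232] [0.633 0.053 0.249]
z 0.153 622 ((588.126953125, 21.64889907836914), (209.0365753173828, 68.74345397949219), 10.474040031433105)
z 0.125 147 ((587.9854736328125, 19.63128662109375), (208.5424041748047, 62.836673736572266), 8.561585426330566)
plate [[0.485, 0.029, 0.153], [0.488, 0.03, 0.151], [0.482, 0.027, 0.152], [0.484, 0.027, 0.152], [0.516, 0.031, 0.14], [0.519, 0.028, 0.145], [0.481, 0.029, 0.144], [0.484, 0.024, 0.151], [0.487, 0.022, 0.153], [0.49, 0.023, 0.152], [0.501, 0.026, 0.145], [0.504, 0.028, 0.141], [0.507, 0.025, 0.145], [0.51, 0.027, 0.142], [0.513, 0.027, 0.142], [0.516, 0.025, 0.144], [0.519, 0.025, 0.144], [0.522, 0.026, 0.141], [0.481, 0.028, 0.14], [0.484, 0.021, 0.151], [0.487, 0.019, 0.153], [0.49, 0.019, 0.152], [0.493, 0.024, 0.144], [0.495, 0.025, 
[... 1091 characters left out ...]
008, 0.142], [0.525, 0.005, 0.145], [0.525, 0.001, 0.138], [0.525, -0.003, 0.145], [0.525, -0.006, 0.147], [0.52, 0.026, 0.152], [0.521, 0.022, 0.144], [0.521, 0.019, 0.14], [0.521, 0.015, 0.146], [0.521, 0.011, 0.139], [0.521, 0.008, 0.14], [0.521, 0.004, 0.14], [0.521, -0.003, 0.147], [0.522, -0.007, 0.138], [0.518, 0.029, 0.135], [0.517, 0.026, 0.14], [0.517, 0.023, 0.148], [0.517, 0.019, 0.147], [0.517, 0.015, 0.145], [0.517, 0.012, 0.148], [0.518, 0.008, 0.14], [0.518, 0.004, 0.143], [0.518, 0.001, 0.14], [0.517, -0.003, 0.147], [0.518, -0.006, 0.142], [0.514, 0.029, 0.141], [0.513, 0.026, 0.146], [0.514, 0.022, 0.136], [0.514, 0.019, 0.14], [0.514, 0.015, 0.142], [0.514, 0.011, 0.142]]
```

>>> {"method": "jog_arm", "body": {
  "rows": [
    [1,-0.023,0.0202,0,0,0,0],
    [1,-0.023,0.0202,0,0,0,0],
    [1,-0.023,0.0202,0,0,0,0],
    [1,-0.023,0.0202,0,0,0,0],
    [1,-0.023,0.0202,0,0,0,0],
    [1,-0.023,0.0202,0,0,0,0],
    [1,-0.023,0.0202,0,0,0,0],
    [1,-0.023,0.0202,0,0,0,0],
    [1,-0.023,0.0202,0,0,0,0],
    [1,-0.023,0.0202,0,0,0,0]
  ],
  "grip_force": 20
}}

```text
time_s: 1.98
tool_pos: [0.3641, 0.2896, 0.405]
tool_rot: [180.0, -0.0, 64.3]
force: [-0.5, 0.4, 0.5]
grip_width: 0.028
```

>>> {"method": "jog_arm", "body": {
  "rows": [
    [1,-0.023,0.0202,0,0,0,0],
    [1,-0.023,0.0202,0,0,0,0],
    [1,-0.023,0.0202,0,0,0,0],
    [1,-0.023,0.0202,0,0,0,0],
    [1,-0.023,0.0202,0,0,0,0],
    [1,-0.023,0.0202,0,0,0,0],
    [1,-0.023,0.0202,0,0,0,0],
    [1,-0.023,0.0202,0,0,0,0],
    [1,-0.023,0.0202,0,0,0,0],
    [1,-0.023,0.0202,0,0,0,0]
  ]
}}

```text
time_s: 2.82
tool_pos: [0.4465, -0.0053, 0.4051]
tool_rot: [180.0, -0.1, 64.3]
force: [0.2, 0.9, 0.4]
grip_width: 0.0002
```

>>> {"method": "jog_arm", "body": {
  "rows": [
    [1,0,0,0,0,0,-6],
    [1,0,0,0,0,0,-6],
    [1,0,0,0,0,0,-6],
    [1,0,0,0,0,0,-6],
    [1,0,0,0,0,0,-6],
    [1,0,0,0,0,0,-6],
    [1,0,0,0,0,0,0],
    [1,0,0,0,0,0,0]
  ]
}}

```text
time_s: 3.48
tool_pos: [0.4464, -0.0037, 0.4049]
tool_rot: [180.0, -0.0, 100.2]
force: [0.2, 0.4, -0.1]
grip_width: 0.0003
```

Run:
```python
from h import *
for c in ['scene','top']:
    X=np.load(f'{c}_pc.npy'); m=(X[:,2]>.05)&(X[:,2]<.22)&(np.hypot(X[:,0]-.4465,X[:,1]+.004)<.06); Y=X[m]
    i=np.argsort(np.hypot(Y[:,0]-.4465,Y[:,1]+.004))[:4]; print(c,Y[i].round(3))
im,d=cams.read_camera('wrist')
for n in ['push_face','dispenser','chute_rest']:
    for l in landmark_of('wrist',n)[:2]:
        z={'push_face':.125,'dispenser':0,'chute_rest':.059}[n]
        print(n,np.round(l['position'],1),round(l['conf'],2),at_z('wrist',*l['position'],z).round(4))
cv2.imwrite('pics/w1.png',cv2.cvtColor(im,cv2.COLOR_RGB2BGR))
```

```text
scene [[ 0.485  0.006  0.142]
 [ 0.485  0.005  0.148]
 [ 0.486 -0.002  0.115]
 [ 0.486  0.005  0.154]]
top [[ 0.486  0.003  0.137]
 [ 0.487 -0.001  0.125]
 [ 0.486  0.007  0.134]
 [ 0.487 -0.005  0.115]]
push_face [230.6 249.7] 0.64 [0.4854 0.001  0.125 ]
chute_rest [228.3 246.9] 0.15 [0.5137 0.0021 0.059 ]
```

View pics/w1.png

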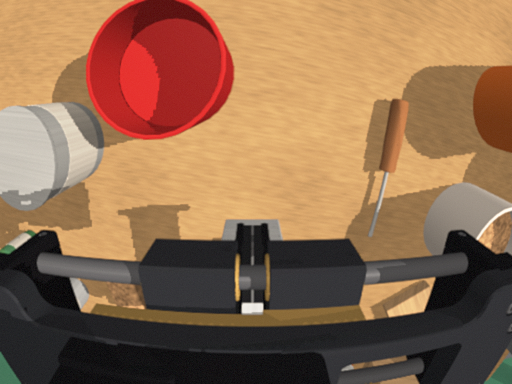

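The wrist view shows the plate at about (252,232), centred in front of the closed fingers, with the red pot well clear. I'll descend and then approach.

>>> {"method": "jog_arm", "body": {
  "rows": [
    [1,0,0,0.028,0,0,0],
    [1,0,0,0.028,0,0,0],
    [1,0,0,0.028,0,0,0],
    [1,0,0,0.025,0,0,0],
    [1,0,0,0,0,0,0],
    [1,0,0,0,0,0,0],
    [1,0,0.008,0,0,0,0],
    [1,0,0.008,0,0,0,0],
    [1,0,0.004,0,0,0,0],
    [1,0,0,0,0,0,0],
    [1,0,0,0,0,0,0]
  ]
}}

```text
time_s: 4.6
tool_pos: [0.4668, 0.0001, 0.2964]
tool_rot: [179.9, 0.0, 100.3]
force: [-0.5, 1.1, -0.8]
grip_width: 0.0001
```

>>> {"method": "jog_arm", "body": {
  "rows": [
    [1,0,0.004,0,0,0,0],
    [1,0,0.004,0,0,0,0],
    [1,0,0.004,0,0,0,0],
    [1,0,0.004,0,0,0,0],
    [1,0,0.004,0,0,0,0],
    [1,0,0,0,0,0,0],
    [1,0,0,0,0,0,0]
  ]
}}

```text
time_s: 5.18
tool_pos: [0.4853, 0.0034, 0.2953]
tool_rot: [-179.8, -0.0, 100.3]
force: [-3.2, -1.5, 1.1]
grip_width: 0.0004
```

>>> {"method": "jog_arm", "body": {
  "rows": [
    [1,0,0.003,0,0,0,0],
    [1,0,0.003,0,0,0,0],
    [1,0,0.003,0,0,0,0],
    [1,0,0.003,0,0,0,0],
    [1,0,0.003,0,0,0,0],
    [1,0,0,0,0,0,0],
    [1,0,0,0,0,0,0]
  ]
}}

```text
time_s: 5.77
tool_pos: [0.4997, 0.006, 0.2952]
tool_rot: [-179.8, -0.0, 100.3]
force: [-6.3, -1.3, 2.9]
grip_width: 0.0006
```

>>> {"method": "jog_arm", "body": {
  "rows": [
    [1,0,0.002,0,0,0,0],
    [1,0,0.002,0,0,0,0],
    [1,0,0.001,0,0,0,0],
    [1,0,0,0,0,0,0],
    [1,0,0,0,0,0,0]
  ]
}}

```text
time_s: 6.18
tool_pos: [0.5044, 0.0068, 0.2952]
tool_rot: [-179.8, -0.0, 100.3]
force: [-7.2, -0.5, 3.7]
grip_width: 0.0004
```

>>> {"method": "jog_arm", "body": {
  "rows": [
    [1,0,0.001,0,0,0,0],
    [1,0,0.001,0,0,0,0],
    [1,0,0,0,0,0,0],
    [1,0,0,0,0,0,0]
  ]
}}

```text
time_s: 6.52
tool_pos: [0.5061, 0.0071, 0.2952]
tool_rot: [-179.7, -0.0, 100.3]
force: [-7.1, -1.1, 3.2]
grip_width: 0.0006
```

>>> {"method": "jog_arm", "body": {
  "rows": [
    [1,0,0.001,0,0,0,0],
    [1,0,0,0,0,0,0],
    [1,0,0.001,0,0,0,0],
    [1,0,0,0,0,0,0]
  ]
}}

```text
time_s: 6.85
tool_pos: [0.5077, 0.0074, 0.2951]
tool_rot: [-179.6, -0.0, 100.3]
force: [-9.7, -0.5, 6.2]
grip_width: 0.0003
```

>>> {"method": "jog_arm", "body": {
  "rows": [
    [1,0,0.001,0,0,0,0],
    [1,0,0,0,0,0,0],
    [1,0,0.001,0,0,0,0],
    [1,0,0,0,0,0,0]
  ]
}}

```text
time_s: 7.18
tool_pos: [0.5084, 0.0073, 0.2948]
tool_rot: [-179.4, -0.1, 100.3]
force: [-14.6, -2.0, 9.4]
grip_width: 0.0006
```

```bash
cat > ball.py <<'E'
from h import *
for c in ['scene','top']:
    im,d=cams.read_camera(c); p=cams.camera_params(c)
    cv2.imwrite(f'pics/{c}_b.png',cv2.cvtColor(im,cv2.COLOR_RGB2BGR))
    for l in landmark_of(c,'ball_a')[:3]:
        r,q=l['position']; dd=d[int(round(r)),int(round(q))]
        print(c,'ball',np.round([r,q],1),round(l['conf'],2),at_z(c,r,q,.059).round(4),at_depth(c,r,q,dd,p).round(4))
    fl=192/np.tan(np.radians(p['vfov'])/2)
    rr,cc=np.mgrid[:384,:512]; D=np.stack([(cc-p['cx'])/fl,-(rr-p['cy'])/fl,-np.ones_like(d)],-1)*d[...,None]
    X=(np.array(p['eye'])+D.reshape(-1,3)@Rm(p['attitude']).T)[d.ravel()>0]
    m=(np.hypot(X[:,0]-.6205,X[:,1]-.158)<.03)&(X[:,2]>.056)&(X[:,2]<.09); print(c,m.sum(),X[m].mean(0).round(4) if m.any() else '',X[m,2].max().round(4) if m.any() else '')
print(status.get_obs()['force'])
E
python3 ball.py
```

```text
scene 15 [0.6095 0.1775 0.0646] 0.0705
top ball [157.9 222.7] 0.46 [0.632  0.1592 0.059 ] [0.6298 0.1586 0.0735]
top 97 [0.6195 0.1623 0.0708] 0.0843
[-15.59694881  -2.25094333   8.19788821]
```

Run:
```python
import numpy as np,cv2
for c in ['scene','top']:
    X=np.load(f'{c}_pc.npy');m=(np.hypot(X[:,0]-.6205,X[:,1]-.158)<.03)&(X[:,2]>.056)&(X[:,2]<.09);print(c,m.sum())
t=cv2.imread('pics/top_b.png')[120:215,180:300]; s=cv2.imread('pics/scene_b.png')[130:250,210:345]
cv2.imwrite('pics/b1.png',np.hstack([cv2.resize(t,(400,400)),cv2.resize(s,(400,400))]))
```

```text
scene 14
top 14
```

View pics/b1.png

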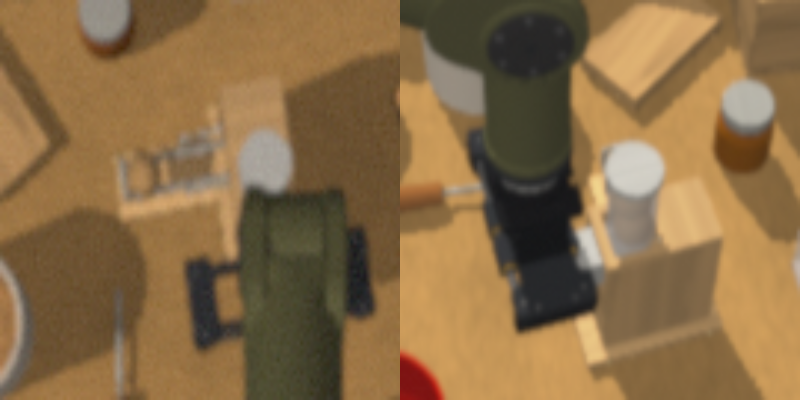

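The top crop shows the ball resting at the chute's end (140,170). I'll press 1 mm more to confirm the stop, then withdraw along the push line.

>>> {"method": "jog_arm", "body": {
  "rows": [
    [1,0,0.001,0,0,0,0],
    [1,0,0,0,0,0,0],
    [1,0,0,0,0,0,0]
  ]
}}

```text
time_s: 7.63
tool_pos: [0.5088, 0.0074, 0.2946]
tool_rot: [-179.2, -0.1, 100.3]
force: [-18.5, -2.4, 11.0]
grip_width: 0.0001
```

>>> {"method": "jog_arm", "body": {
  "rows": [
    [1,0,-0.004,0,0,0,0],
    [1,0,-0.006,0,0,0,0],
    [1,0,-0.006,0,0,0,0],
    [1,0,-0.006,0,0,0,0],
    [1,0,-0.006,0,0,0,0],
    [1,0,-0.006,0,0,0,0],
    [1,0,-0.007,0,0,0,0],
    [1,0,-0.007,0,0,0,0],
    [1,0,-0.007,0,0,0,0],
    [1,0,-0.005,0,0,0,0],
    [1,0,0,0,0,0,0],
    [1,0,0,0,0,0,0]
  ]
}}

```text
time_s: 8.63
tool_pos: [0.4536, -0.0023, 0.2963]
tool_rot: [179.9, -0.0, 100.4]
force: [0.4, 0.7, -0.1]
grip_width: 0.0005
```

>>> {"method": "jog_arm", "body": {
  "rows": [
    [1,0,0,-0.03,0,0,0],
    [1,0,0,-0.031,0,0,0],
    [1,0,0,-0.031,0,0,0],
    [1,0,0,-0.031,0,0,0],
    [1,0,0,-0.031,0,0,0],
    [0.5,0.021,0.032,0,0,0,0],
    [0.3,0.021,0.032,0,0,0,0],
    [0.2,0.021,0.032,0,0,0,0],
    [0.2,0.021,0.032,0,0,0,0],
    [0.2,0.021,0.032,0,0,0,0],
    [0.2,0.021,0.032,0,0,0,0]
  ]
}}

```text
time_s: 9.55
tool_pos: [0.6212, 0.1581, 0.4495]
tool_rot: [180.0, -0.0, 100.4]
force: [-0.7, -0.6, 0.8]
grip_width: 0.0325
```

>>> {"method": "jog_arm", "body": {
  "rows": [
    [0.2,0,0,0,0,0,7],
    [0.2,0,0,0,0,0,7],
    [0.2,0,0,0,0,0,7],
    [0.2,0,0,0,0,0,7],
    [0.2,0,0,0,0,0,7],
    [0.2,0,0,0,0,0,7],
    [0.2,0,0,0,0,0,7],
    [0.2,0,0,0,0,0,7],
    [0.2,0,0,0,0,0,7],
    [0.2,0,0,0,0,0,7],
    [0.2,0,0,0,0,0,7],
    [0.2,0,0,0,0,0,7]
  ]
}}

```text
time_s: 10.55
tool_pos: [0.62, 0.1566, 0.4497]
tool_rot: [180.0, -0.0, 16.0]
force: [0.2, -0.3, 0.1]
grip_width: 0.0696
```

>>> {"method": "jog_arm", "body": {
  "rows": [
    [0.2,0,0,0,0,0,6],
    [0.2,0,0,0,0,0,0],
    [0.2,0,0,0,0,0,0]
  ]
}}

```text
time_s: 10.8
tool_pos: [0.6198, 0.1566, 0.4496]
tool_rot: [180.0, -0.0, 10.6]
force: [-0.5, 0.7, 0.1]
grip_width: 0.0692
```

```bash
cat > wb.py <<'E'
from h import *
import sys
o=status.get_obs(); print(o['tool_pos'].round(4),o['tool_rot'].round(2),o['grip_width'])
im,d=cams.read_camera('wrist'); p=cams.camera_params('wrist')
cv2.imwrite(f'pics/{sys.argv[1]}.png',cv2.cvtColor(im,cv2.COLOR_RGB2BGR))
for l in landmark_of('wrist','ball_a')[:3]:
    r,q=l['position']; R_,dd=ray('wrist',r,q,p); print(np.round([r,q],1),round(l['conf'],2),at_z('wrist',r,q,.059,p).round(4),at_depth('wrist',r,q,d[int(r),int(q)],p).round(4),'ray',R_.round(4).tolist(),dd.round(5).tolist())
for l in outline_of('wrist','ball_a')[:3]:
    b=l['box'];m=l['pixels']; c=np.argwhere(m).mean(0); print('outl',b,round(l['conf'],2),c.round(1),at_z('wrist',*c,.059,p).round(4))
    P=np.array([at_depth('wrist',r,q,d[r,q],p) for r,q in np.argwhere(m) if d[r,q]>0])
    if len(P)>20:
        P=P[np.abs(P-np.median(P,0)).max(1)<.025]
        A=np.c_[2*P,np.ones(len(P))]; s=np.linalg.lstsq(A,(P**2).sum(1),rcond=None)[0]; print('sphere',s[:3].round(4),np.sqrt(s[3]+s[:3]@s[:3]).round(4),len(P),'top',P[:,2].max().round(4))
E
python3 wb.py w2; python3 ball.py
```

```text
[0.6198 0.1566 0.4496] [ 1.7997e+02 -2.0000e-02  1.0550e+01] 0.06919594500818724
[163.7 247.3] 0.88 [0.6128 0.1564 0.059 ] [0.6124 0.1601 0.0761] ray [0.6037, 0.237, 0.4295] [0.02397, -0.21253, -0.97686]
outl [236.1, 149.9, 269.5, 179.0] 0.55 [164.3 252.2] [0.6191 0.1568 0.059 ]
sphere [0.6191 0.1571 0.0591] 0.0192 731 top 0.0799
scene ball [190.1 228.7] 0.2 [0.4373 0.1371 0.059 ] [0.4355 0.1763 0.0018]
scene 16 [0.6088 0.1765 0.065 ] 0.0707
top 0  
[-0.17079771 -0.50240042 -0.35413594]
```

View pics/w2.png

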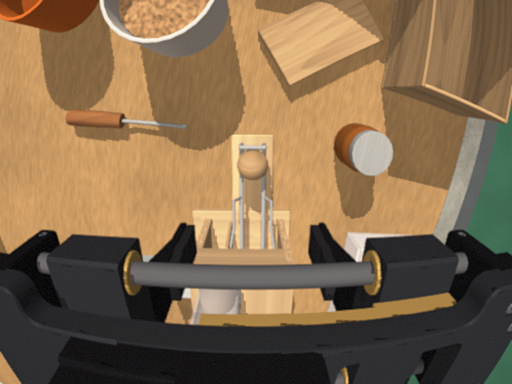

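The wrist view shows exactly one ball at the chute end (253,164). The sphere fit puts it at (0.619, 0.157, 0.059). I'll go down partway and re-measure.

>>> {"method": "jog_arm", "body": {
  "rows": [
    [0.2,0,0,0.03,0,0,0],
    [0.2,0,0,0.03,0,0,0],
    [0.2,0,0,0.03,0,0,0],
    [0.2,0,0,0.03,0,0,0],
    [0.2,0,0,0.02,0,0,0],
    [0.2,0,0,0,0,0,0],
    [0.2,0,0,0,0,0,0]
  ]
}}

```text
time_s: 11.73
tool_pos: [0.6194, 0.156, 0.3092]
tool_rot: [180.0, 0.1, 10.4]
force: [-0.0, -0.6, 0.5]
grip_width: 0.0697
```

```bash
python3 wb.py w3
```

```text
[0.6194 0.156  0.3092] [1.7997e+02 1.0000e-01 1.0360e+01] 0.06965504594989616
[201.  252.6] 0.59 [0.6198 0.1561 0.059 ] [0.6184 0.1635 0.0803] ray [0.6043, 0.2366, 0.2907] [0.06315, -0.3277, -0.94267]
outl [228.7, 177.7, 278.9, 223.2] 0.65 [200.9 253.4] [0.6204 0.1563 0.059 ]
sphere [0.6205 0.1573 0.0607] 0.0194 1787 top 0.0814
```

>>> {"method": "jog_arm", "body": {
  "rows": [
    [0.2,0.0005,-0.001,0.02,0,0,0],
    [0.2,0,0,0.02,0,0,0],
    [0.2,0,0,0.02,0,0,0],
    [0.2,0,0,0.015,0,0,0],
    [0.2,0,0,0.006,0,0,0],
    [0.2,0,0,0,0,0,0],
    [0.2,0,0,0,0,0,0],
    [0.3,0,0,0,0,0,0],
    [0.4,0,0,0,0,0,0],
    [0.45,0,0,0,0,0,0],
    [0.5,0,0,0,0,0,0],
    [0.55,0,0,0,0,0,0]
  ],
  "grip_force": 10
}}

```text
time_s: 12.88
tool_pos: [0.62, 0.1571, 0.2292]
tool_rot: [-180.0, -0.0, 10.3]
force: [0.4, 1.1, -0.1]
grip_width: 0.0446
```

>>> {"method": "jog_arm", "body": {
  "rows": [
    [0.6,0,0,0,0,0,0],
    [0.7,0,0,0,0,0,0],
    [0.8,0,0,0,0,0,0],
    [0.8,0,0,0,0,0,0],
    [0.8,0,0,0,0,0,0]
  ]
}}

```text
time_s: 13.3
tool_pos: [0.62, 0.1571, 0.2289]
tool_rot: [-180.0, -0.0, 10.3]
force: [-0.5, -0.5, 1.6]
grip_width: 0.0392
```

>>> {"method": "jog_arm", "body": {
  "rows": [
    [0.8,0,0,-0.008,0,0,0],
    [0.8,0,0,-0.012,0,0,0],
    [0.8,0,0,-0.02,0,0,0],
    [0.8,0,0,-0.025,0,0,0],
    [0.8,0,0,-0.025,0,0,0],
    [0.8,0,0,-0.025,0,0,0],
    [0.8,0,0,-0.025,0,0,0],
    [0.8,0,0,-0.01,0,0,0],
    [0.8,0,0,0,0,0,0]
  ]
}}

```text
time_s: 14.05
tool_pos: [0.6207, 0.1567, 0.3826]
tool_rot: [-179.9, -0.3, 10.3]
force: [-0.5, -0.7, -0.4]
grip_width: 0.0389
```

>>> {"method": "jog_arm", "body": {
  "rows": [
    [0.8,-0.005,-0.0105,0,0,0,0],
    [0.8,-0.01,-0.021,0,0,0,0],
    [0.8,-0.01,-0.021,0,0,0,0],
    [0.8,-0.01,-0.021,0,0,0,0],
    [0.8,-0.01,-0.021,0,0,0,0],
    [0.8,-0.01,-0.021,0,0,0,0],
    [0.8,-0.01,-0.021,0,0,0,0],
    [0.8,-0.01,-0.021,0,0,0,0],
    [0.8,-0.01,-0.021,0,0,0,0],
    [0.8,-0.01,-0.021,0,0,0,0],
    [0.0,0,0,0,0,0,0]
  ]
}}

```text
time_s: 14.97
tool_pos: [0.4856, 0.3422, 0.3761]
tool_rot: [-179.9, 0.3, 10.9]
force: [0.3, 0.9, -0.3]
grip_width: 0.0413
```

I wrote a 0 closure in that last row by mistake, and the fingers have just started to open. I'll re-close at once while following the ball down.

>>> {"method": "jog_arm", "body": {
  "rows": [
    [1,-0.002,-0.004,0.02,0,0,0],
    [1,0,0,0,0,0,0],
    [1,0,0,0,0,0,0]
  ],
  "grip_force": 20
}}

```text
time_s: 15.22
tool_pos: [0.4866, 0.34, 0.3565]
tool_rot: [179.8, 0.2, 10.4]
force: [-0.0, 0.8, 0.4]
grip_width: 0.0328
```

```bash
python3 wb.py w4
```

```text
[0.4866 0.34   0.3565] [179.85   0.24  10.4 ] 0.032778917640267025
[188.6 264.2] 0.79 [0.4983 0.3375 0.059 ] [0.4926 0.3552 0.1186] ray [0.4716, 0.4202, 0.3374] [0.09151, -0.28361, -0.95456]
```

View pics/w4.png

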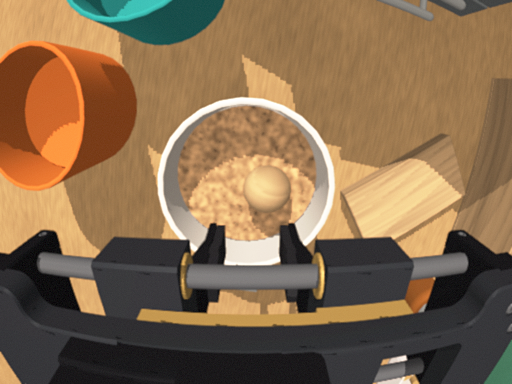

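The wrist view shows the ball already lying on the cork in the pot (267,188), with the fingers empty. It fell about 10 cm through my mistake, and that can't be undone. I'll measure it at rest, then re-grip it and set it down properly.

>>> {"method": "jog_arm", "body": {
  "rows": [
    [0.3,0,0,-0.01,0,0,0],
    [0.3,0,0,0,0,0,0],
    [0.3,0,0,0,0,0,0],
    [0.3,0,0,0,0,0,0],
    [0.3,0,0,0,0,0,0],
    [0.3,0,0,0,0,0,0]
  ]
}}

```text
time_s: 15.87
tool_pos: [0.4879, 0.3398, 0.3687]
tool_rot: [180.0, 0.0, 10.3]
force: [-0.2, -0.1, 0.5]
grip_width: 0.0539
```

```bash
cat > pb.py <<'E'
from h import *
o=status.get_obs(); print(o['tool_pos'].round(4),o['tool_rot'].round(2),o['grip_width'].round(4),o['time_s'])
im,d=cams.read_camera('wrist'); p=cams.camera_params('wrist')
cv2.imwrite('pics/w5.png',cv2.cvtColor(im,cv2.COLOR_RGB2BGR))
l=landmark_of('wrist','ball_a'); print([(np.round(x['position'],1),round(x['conf'],2)) for x in l[:2]])
r0,q0=l[0]['position']
P=np.array([at_depth('wrist',r,q,d[r,q],p) for r in range(int(r0)-35,int(r0)+36) for q in range(int(q0)-35,int(q0)+36) if d[r,q]>0])
c=at_z('wrist',r0,q0,.1,p)
F=P[(np.hypot(*(P-c)[:,:2].T)>.028)&(P[:,2]<.1)]; print('floor',np.median(F[:,2]).round(4))
for _ in range(6):
    S=P[(abs(np.linalg.norm(P-c,axis=1)-.02)<.006)&(P[:,2]>np.median(F[:,2])+.012)]
    from scipy.optimize import least_squares
    c=least_squares(lambda x:np.linalg.norm(S-x,axis=1)-.02,c).x
print('ball',c.round(4),len(S))
E
python3 pb.py; sleep 0; python3 pb.py
```

```text
Traceback (most recent call last):
  File "pb.py", line 2, in <module>
    o=status.get_obs(); print(o['tool_pos'].round(4),o['tool_rot'].round(2),o['grip_width'].round(4),o['time_s'])
                                                                            ^^^^^^^^^^^^^^^^^^^^^
AttributeError: 'float' object has no attribute 'round'
Traceback (most recent call last):
  File "pb.py", line 2, in <module>
    o=status.get_obs(); print(o['tool_pos'].round(4),o['tool_rot'].round(2),o['grip_width'].round(4),o['time_s'])
                                                                            ^^^^^^^^^^^^^^^^^^^^^
AttributeError: 'float' object has no attribute 'round'
```

```bash
sed -i "s/o\['grip_width'\].round(4)/o['grip_width']/" pb.py; python3 pb.py; python3 pb.py
```

```text
[0.4879 0.3398 0.3687] [1.800e+02 1.000e-02 1.034e+01] 0.05392823516250412 15.8667
[(array([184.2, 263.1]), 0.58)]
floor 0.0801
ball [0.4972 0.3514 0.0996] 1598
[0.4879 0.3398 0.3686] [1.7999e+02 1.0000e-02 1.0340e+01] 0.05815321632277541 15.9667
[(array([182.5, 266.2]), 0.93)]
floor 0.0801
ball [0.4972 0.3514 0.0997] 1596
```

>>> {"method": "jog_arm", "body": {
  "rows": [
    [0.43,0.0112,-0.0097,0,0,0,0],
    [0.43,0,0,0,0,0,0],
    [0.43,0,0,0.015,0,0,0],
    [0.43,0,0,0.015,0,0,0],
    [0.43,0,0,0.01,0,0,0],
    [0.43,0,0,0,0,0,0],
    [0.43,0,0,0,0,0,0]
  ],
  "grip_force": 10
}}

```text
time_s: 16.65
tool_pos: [0.497, 0.3513, 0.3284]
tool_rot: [180.0, 0.1, 10.3]
force: [-0.3, -0.1, 0.7]
grip_width: 0.05
```

Aligned to within 0.3 mm. Next I descend, grip, and keep the closure at 0.8 in every row.

>>> {"method": "jog_arm", "body": {
  "rows": [
    [0.43,0,0,0.012,0,0,0],
    [0.43,0,0,0.012,0,0,0],
    [0.43,0,0,0.012,0,0,0],
    [0.43,0,0,0.012,0,0,0],
    [0.43,0,0,0.008,0,0,0],
    [0.43,0,0,0.003,0,0,0],
    [0.43,0,0,0,0,0,0],
    [0.43,0,0,0,0,0,0],
    [0.5,0,0,0,0,0,0],
    [0.6,0,0,0,0,0,0],
    [0.8,0,0,0,0,0,0],
    [0.8,0,0,0,0,0,0]
  ]
}}

```text
time_s: 17.65
tool_pos: [0.4975, 0.3515, 0.2704]
tool_rot: [-180.0, -0.1, 10.3]
force: [0.9, 0.5, 0.9]
grip_width: 0.0391
```

>>> {"method": "jog_arm", "body": {
  "rows": [
    [0.8,0,0,0,0,0,0],
    [0.8,0,0,0,0,0,0],
    [0.8,0,0,-0.005,0,0,0],
    [0.8,0,0,-0.005,0,0,0],
    [0.8,-0.01,0,-0.01,0,0,0],
    [0.8,-0.008,0,0,0,0,0],
    [0.8,0,0,0,0,0,0],
    [0.8,0,0,0,0,0,0]
  ]
}}

```text
time_s: 18.32
tool_pos: [0.479, 0.3484, 0.2897]
tool_rot: [-180.0, 0.0, 10.4]
force: [-0.0, 0.5, -1.0]
grip_width: 0.0389
```

>>> {"method": "jog_arm", "body": {
  "rows": [
    [0.8,0,0,0.006,0,0,0],
    [0.8,0,0,0.006,0,0,0],
    [0.8,0,0,0.003,0,0,0],
    [0.8,0,0,0.002,0,0,0],
    [0.8,0,0,0.001,0,0,0],
    [0.8,0,0,0,0,0,0],
    [0.8,0,0,0,0,0,0]
  ]
}}

```text
time_s: 18.9
tool_pos: [0.4796, 0.3482, 0.2717]
tool_rot: [180.0, -0.0, 10.3]
force: [0.4, 0.8, -0.3]
grip_width: 0.0392
```

>>> {"method": "jog_arm", "body": {
  "rows": [
    [0.8,0,0,0.001,0,0,0],
    [0.8,0,0,0,0,0,0],
    [0.8,0,0,0.001,0,0,0],
    [0.8,0,0,0,0,0,0],
    [0.8,0,0,0,0,0,0]
  ]
}}

```text
time_s: 19.32
tool_pos: [0.4797, 0.3483, 0.2703]
tool_rot: [-180.0, -0.0, 10.4]
force: [-0.8, -0.8, 2.5]
grip_width: 0.0393
```

>>> {"method": "jog_arm", "body": {
  "rows": [
    [0.8,0,0,0.001,0,0,0],
    [0.8,0,0,0,0,0,0],
    [0.8,0,0,0,0,0,0]
  ]
}}

```text
time_s: 19.57
tool_pos: [0.4798, 0.3485, 0.27]
tool_rot: [-179.9, -0.1, 10.3]
force: [-1.8, -1.0, 6.9]
grip_width: 0.039
```

The force has risen to 6.9 N with almost no further descent, so the ball is on the floor. I'll release a little, then withdraw.

>>> {"method": "jog_arm", "body": {
  "rows": [
    [0.8,0,0,-0.001,0,0,0],
    [0.5,0,0,0,0,0,0],
    [0.43,0,0,0,0,0,0],
    [0.38,0,0,0,0,0,0],
    [0.38,0,0,0,0,0,0],
    [0.38,0,0,0,0,0,0]
  ]
}}

```text
time_s: 20.07
tool_pos: [0.4794, 0.3482, 0.2695]
tool_rot: [180.0, 0.0, 10.3]
force: [1.1, -0.4, -0.7]
grip_width: 0.0528
```

>>> {"method": "jog_arm", "body": {
  "rows": [
    [0.38,0,0,-0.01,0,0,0],
    [0.38,0,0,-0.015,0,0,0],
    [0.38,0,0,-0.02,0,0,0],
    [0.38,0,0,-0.025,0,0,0],
    [0.38,0,0,-0.025,0,0,0],
    [0.38,0,0,-0.015,0,0,0],
    [0.38,0,0,0,0,0,0],
    [0.38,0,0,0,0,0,0]
  ]
}}

```text
time_s: 20.73
tool_pos: [0.4798, 0.3482, 0.381]
tool_rot: [-179.9, -0.1, 10.3]
force: [0.2, -0.8, 0.3]
grip_width: 0.0537
```

```bash
python3 pb.py; python3 ball.py
python3 - <<'E'
import cv2,numpy as np
cv2.imwrite('pics/f.png',np.hstack([cv2.resize(cv2.imread('pics/w5.png'),(400,300)),cv2.resize(cv2.imread('pics/scene_b.png'),(400,300))]))
E
```

```text
[0.4798 0.3482 0.381 ] [-1.7991e+02 -1.1000e-01  1.0340e+01] 0.053712207711007064 20.7333
[(array([190.3, 248.7]), 0.67)]
floor 0.0788
ball [0.478  0.3474 0.0985] 1427
scene ball [322.4 248.1] 0.43 [ 0.4631 -0.2909  0.059 ] [ 0.4636 -0.3102  0.1213]
scene ball [132.2 234.6] 0.39 [0.4726 0.3814 0.059 ] [0.4726 0.3315 0.1143]
scene 14 [0.6099 0.1781 0.0651] 0.0687
top ball [195.4 262.7] 0.71 [0.4934 0.0049 0.059 ] [0.4871 0.0085 0.145 ]
top ball [196.5 170.6] 0.51 [0.4809 0.3507 0.059 ] [0.4659 0.3171 0.2842]
top 15 [0.6139 0.1779 0.0659] 0.0726
[ 0.01609693 -0.41290472 -0.18887531]
```

View pics/f.png

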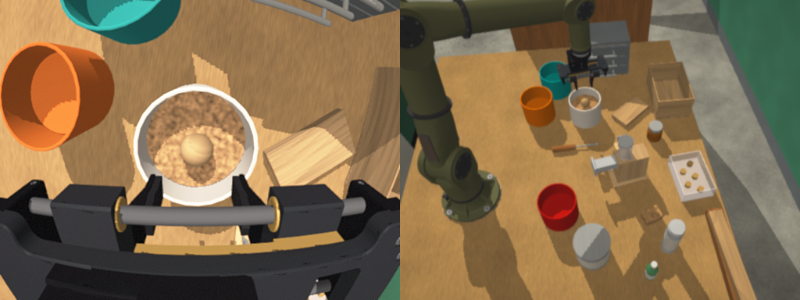

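The ball lies still on the cork (wrist view, 196,150), the slide is back out, the chute is empty and the arm is clear. I'll hand in.

```bash
python3 -c "
from cell import env
print(env.sign_off())"
```

```text
the job is handed in; nothing more can be done
None
```

The ball is in the white pot, but I dropped it about 10 cm onto the cork on the way. That breaks the requirement not to let it drop, so the job should probably count as failed on that point.

- **Slide:** I pushed it until the force rose sharply, to about 18.7 N along the push, at about 33 mm by estimate. The limit is 35 N. One ball rolled out, and the slide sprang back.
- **Ball:** I picked it off the chute cleanly. While carrying it over the pot, I wrote a "fully open" gripper value in one row by mistake. The drop is far over the 8 mm limit, so the ball may be bruised.
- **After the drop:** I gripped it again in the pot, lifted it about 20 mm and lowered it until I felt the floor (6.9 N). Only then did I let go and withdraw. This does not undo the drop.

**Last checks:** The ball is at rest near the pot's centre, at (0.478, 0.347, 0.099), with the cork at about z = 0.079. The chute is empty and the slide is out. The other things in the last picture look to be where they stood, and the arm is clear. It took about 21 s.

**Detector disagreement:** The detector also marked "balls" on the tin lid and the push plate. Neither is a ball in the pictures, so I took them as false reports.

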